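Latch the split log mould

ROBOT

A 7-joint arm with a two-finger parallel gripper is mounted at the origin on the work surface. World frame = base frame: x ahead of the robot, y to its left, z up, the work surface at z = 0. Lengths are in mm, angles in rad, forces in N, time in s.
With the tool pointing down it reaches from about 400 to 750 mm from the base axis. Payload 19.5 kg.
Tool frame: the origin (TCP) lies at the very end of the fingers, on their centre line; the grasp point (between the pads) lies 19 mm behind it; z points along the fingers, y is the direction in which the jaws open and shut (so a half turn about z gives the same grasp; the last joint's range is limited). The gripper opens to 85 mm and grips with 20 to 120 N. Pads are 22 mm wide; open, the fingers measure 114 mm over their backs; the gripper's body (76 mm by 85 mm) begins 54 mm behind the grasp point. The pads swing forward as they close: fully open they stand 13 mm farther back than shut.
Start: joints at [-1.17, 0.707, -0.028, 1.485, 0.022, 0.951, -0.075], TCP at [246.355, 519.523, 231.268] pointing down, gripper open.
Joint ranges: [-2.71, 2.71], [-0.32, 2.16], [-1.57, 1.52], [0, 2.45], [-1.46, 4.6], [0, 2.02], [-2.83, 2.83]. Speed limits (rad/s): [1.89, 1.89, 2.57, 2.57, 3.01, 3.01, 3.01].

INTERFACE

Orientations are given as a 3x3 rotation matrix whose columns are the frame's x, y, z axes.
In Python, from rig import arm gives the robot as it stands.
- The arm moves only by the tool send_rows, never from a script. Its argument "deltas" is one flat list of numbers, 5 for each row, row after row: the shift along the world's x, y, z in cm, then the turn about the world's z in rad, then the closure in counts, from 0 (fully open) to 255 (shut). In form: [x, y, z, turn, gripper, x, y, z, turn, gripper, ...]. A call has 1 to 12 rows; each row is the pose to reach, as a shift and turn from the pose commanded when the call began; what a row does not reach only later rows make up. A row lasts 1/8 s, in which the tool goes at most 62.5 mm and 10.7 degrees, less where a joint would pass 70% of its speed; a pose out of reach is approached as far as the arm can. A call with a gripper value outside its range is refused whole. The fingers move at their own pace and stop on an object; "newtons" is the grip in N (left out, the last holds). Time passes only in rows, so rows that repeat a pose let the fingers close. It gives the time, the measured TCP pose, the force and the opening at its end, in the units of the state.
- arm.sense(): the state, without advancing time (a new reading comes with each control period).
- arm.capture(name): name is "scene" or "top"; returns a dict with "frame" (384x512x3 uint8, red, green, blue), "fx", "fy", "cx", "cy" (pixels), "rvec" (rotation vector, rad) and "tvec" (3), from world to camera coordinates, as OpenCV has them. Camera axes: x right, y down, z forward; pixel columns grow to the right and rows downward; lengths in mm; the calibration is good to about 2 mm. A picture is of the moment at which its call begins. There is no depth.
- arm.close_job(): hands the job in, once; it reports no verdict.
The state is a dict: "time": time; "joint_positions": joint angles; "joint_velocities": joint speeds; "joint_efforts": joint torques, N m; "tool_pos": TCP position; "eef_rot": TCP orientation; "contact_force": force on the tool from outside, world axes, zero at the start; "torque": the same for the moment, N m; "finger_gap": opening from 0.0 (shut) to 1.0 (fully open).
Only numpy, scipy, OpenCV 4.12 (cv2) and the standard library are available. Lean on these libraries where they do the work, as an engineer would, in place of code of your own. Each camera call takes 0.05 s, during which the arm holds its last target.

TASK

Close the split mould around the substrate log: push its sliding half up against the rubber seal, hook the draw latch's wire loop under the lip of the keeper, then swing the lever over and snap it down flat so that the mould stays clamped shut. Leave the things standing around it where they are.

Things in the scene. Friction and masses are not known exactly. Their poses are not given: they have to be found in the camera images.
- mould: Dark grey-green steel split log mould fixed on the bench: 150 mm long (local x), flat top deck 118 mm above the bench; a brown log 84 mm across runs along x through it and sticks out of both ends. Origin: on the bench under the fixed half's joint face (local y = 0); the fixed half reaches to y = -118 mm, the sliding half is on the +y side. Local z up; all other listed fixed points share these axes.
- moving_half (a joint): Gap in m between the two halves' joint faces: 0 = faces touch; the sliding half (85 mm wide in y) slides along the mould's +y, to 0.05. It moves stiffly (4 N friction) and stays where it is left. The latch, when shut, holds the gap at about 1 to 2 mm.
- seal_face (a point): Face of the springy rubber strip that stands 6 mm proud (+y) of the fixed half's joint face, 6 mm below the deck. The sliding half meets it at a gap of 6 mm; squeezing it takes 6 N more plus 6 N per mm, and it springs back.
- push_face (a point): Centre of the sliding half's outer face (150 mm wide, looks to the mould's +y), 33 mm below the deck.
- keeper_seat (a point): Where the middle of the loop's cross-bar lies when hooked, 9 mm above the deck, on the sliding half's keeper: a steel hook 22 mm wide in x, with a floor plate 6 mm high (25 mm on towards +y), a post on the -y side (face 3 mm from this point) and a lip above.
- keeper_lip (a point): Free edge of the keeper's lip, 3 mm beyond the seat towards +y; the lip covers the seat, its underside is 13.5 mm and its top 18 mm above the deck. The 6 mm bar must come down on the +y side of this edge and then go back under it towards -y, against the post.
- lever_pivot (a point): Axis (along x) of the latch lever, on the fixed half at local y = -50 mm, 14 mm above the deck, between two cheeks (within 15 mm in x).
- lever (a joint): Lever angle a in rad: 0 = shut, flat, pointing to the mould's -y; pi/2 = upright; up to 2.6 leaning to the keeper. Light friction (0.04 N m) holds it. Steel plate 18 mm wide (22 near its end), 5 mm thick, 62 mm long from the pivot. With the loop hooked, closing it needs up to about 5 N at its end (most near 0.9 rad) until dead centre near 0.2 rad; from there it snaps down.
- lever_tip (a point): Middle of the lever's thickness, 55 mm from the pivot, 7 mm short of its end.
- loop_pin (a point): Axis (along x) on which the loop is hinged to the lever, 14 mm from the lever's pivot: at lever angle a it is at the mould's y = -50 - 14 cos(a - 0.21) mm, 14 + 14 sin(a - 0.21) mm above the deck.
- loop (a joint): Angle in rad of the loop about its pin relative to the lever; grows as its bar is raised. The loop's elevation above level, seen towards the mould's +y, is this value minus the lever angle minus 0.03. Light friction (0.03 N m) holds it where it is left.
- loop_bar (a point): Middle of the loop's cross-bar (along x). The loop is a U of 6 mm round steel wire: two straight side wires, 56 mm over their outsides, 80 mm from the pin to the centre of the cross-bar. The lever passes between the side wires.
- sprayer: Bystander: clear bottle, 60 mm across, 160 mm tall; origin at the centre of its underside.
- cup: Bystander: grey measuring cup, 72 mm across, 80 mm tall; origin at the centre of its underside.
- scraper: Bystander: flat spatula lying on the bench.

How it is judged:
By the outcome, as a careful person would: the job done as asked, in the order asked, and still so for the second after the job is handed in, with the robot touching nothing.
It also fails if it takes over 67 s, if anything falls off the work surface, if the arm or the gripper's body presses on something with over 40 N, if the wrist force passes 120 N, or if a joint passes its speed limit or range.

## Working session

There is one attempt and no reset: what is moved stays moved. The work goes in short steps, Python scripts to look and compute and a tool call to move; the robot and the scene stay as the last step left them, time stands still between calls to the robot, and variables do not carry over. Pictures are saved under pics/ and viewed, and the job is handed in when it is done.

Besides the shell and the picture viewer there is one more tool, called after ">>>" in YAML: its name, and indented under it one key for each argument. send_rows: Moves the arm, as the interface text tells. Its arguments: {"type":"object","properties":{"deltas":{"type":"array"},"newtons":{"type":"number"}},"required":["deltas"]}

```bash
ls; mkdir -p pics; python3 - <<'E'
from rig import arm
import cv2,json
print({k:v for k,v in arm.sense().items()})
for n in("scene","top"):
    c=arm.capture(n); cv2.imwrite(f"pics/{n}0.png",c["frame"][:,:,::-1])
    cv2.imwrite(f"pics/{n}0b.png",cv2.resize(c["frame"][:,:,::-1],(800,600),interpolation=cv2.INTER_CUBIC))
    print(n,{k:c[k] for k in c if k!="frame"})
E
```

```text
pics
{'time': 0.0, 'joint_positions': array([-1.16969617,  0.70708343, -0.02759251,  1.48498941,  0.02203129,
        0.95089883, -0.07549134]), 'joint_velocities': array([ 0.00129708,  0.00060097, -0.00031141,  0.0005003 , -0.00073357,
       -0.00132568,  0.00207267]), 'joint_efforts': array([ 1.43667962e-04, -8.83212090e+01,  1.23459678e+00, -2.36168647e+01,
        1.69168826e-02,  6.43021587e-03,  4.52175061e-05]), 'tool_pos': array([246.27885184, 519.30180609, 230.84118552]), 'eef_rot': array([[-9.03558931e-01,  4.28463657e-01, -3.91531192e-04],
       [ 4.28463829e-01,  9.03558378e-01, -1.00233019e-03],
       [-7.56907691e-05, -1.07342135e-03, -9.99999421e-01]]), 'contact_force': array([-0.45021815,  0.5125649 ,  0.26396206]), 'torque': array([-0.05287252, -0.00145298,  0.01999602]), 'finger_gap': 0.9981101013141617}
scene {'fx': 357.2130944971654, 'fy': 357.2130944971654, 'cx': 256.9456402578409, 'cy': 191.5709507410438, 'rvec': array([ 1.65146044,  1.94278305, -0.78664011]), 'tvec': array([ 232.5921991 , -346.62996509, 1346.62912249])}
top {'fx': 452.9848323831886, 'fy': 452.9848323831886, 'cx': 263.3736687633283, 'cy': 191.515219789098, 'rvec': array([ 2.18149586, -2.16239816,  0.13857149]), 'tvec': array([-124.1487901 ,  578.70479217, 1189.90940456])}
```

View pics/scene0b.png

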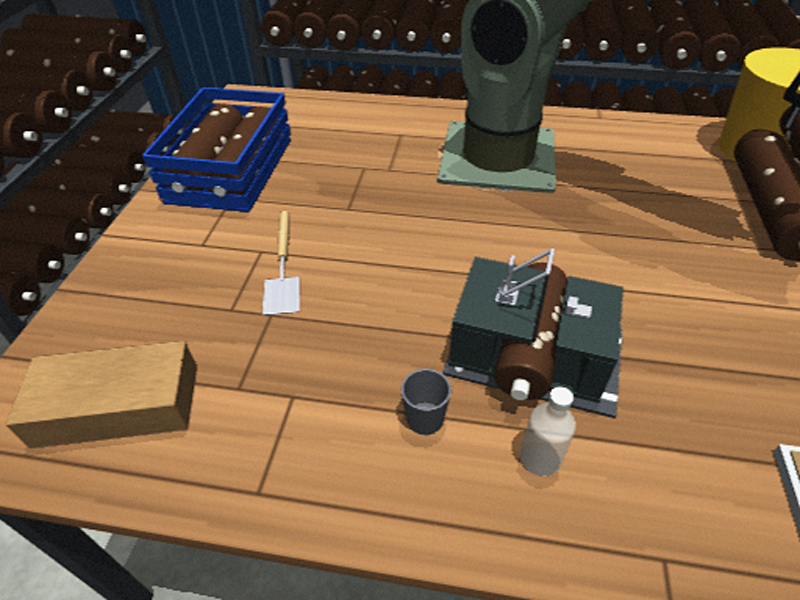

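View pics/top0b.png

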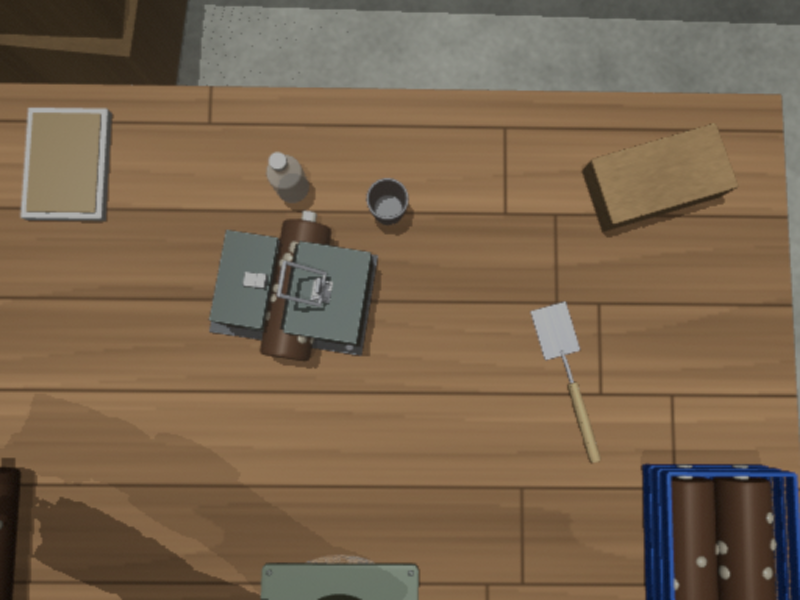

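```bash
python3 - <<'E'
import cv2
t=cv2.imread("pics/top0.png"); s=cv2.imread("pics/scene0.png")
cv2.imwrite("pics/tc.png",cv2.resize(t[130:235,125:250],None,fx=6,fy=5.7,interpolation=cv2.INTER_CUBIC))
cv2.imwrite("pics/sc.png",cv2.resize(s[150:270,275:410],None,fx=5.5,fy=5,interpolation=cv2.INTER_CUBIC))
E
```

```text
(no output)
```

View pics/tc.png

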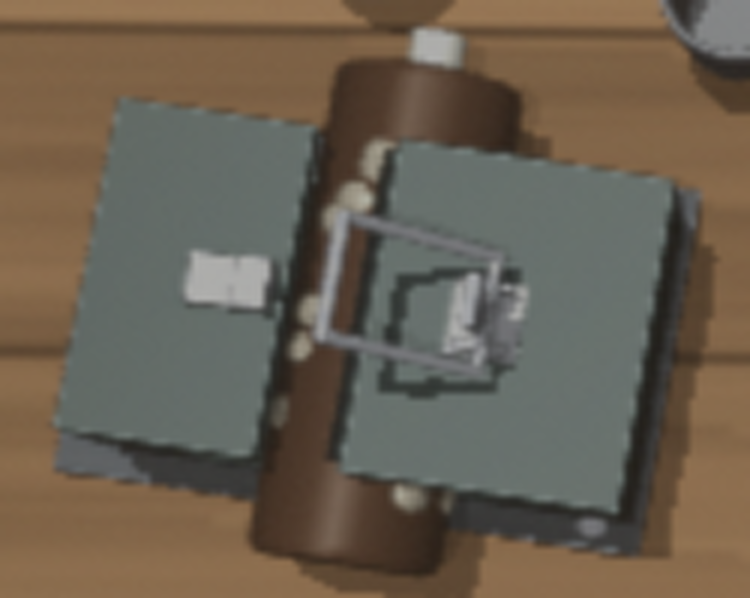

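View pics/sc.png

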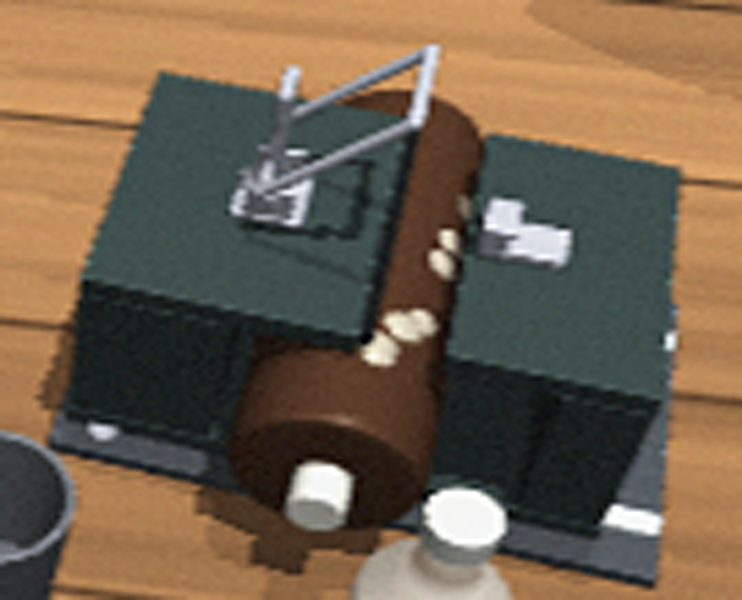

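```bash
cat > h.py <<'E'
import numpy as np,cv2
from rig import arm
def ray(c,uv):
    R=cv2.Rodrigues(np.array(c["rvec"],float))[0]; t=np.array(c["tvec"],float)
    d=R.T@np.array([(uv[0]-c["cx"])/c["fx"],(uv[1]-c["cy"])/c["fy"],1.]); return -R.T@t,d
def onz(c,uv,z):
    o,d=ray(c,uv); return o+d*(z-o[2])/d[2]
def proj(c,P):
    K=np.array([[c["fx"],0,c["cx"]],[0,c["fy"],c["cy"]],[0,0,1.]])
    return cv2.projectPoints(np.array(P,float).reshape(-1,3),np.array(c["rvec"],float),np.array(c["tvec"],float),K,None)[0].reshape(-1,2)
def two(c1,u1,c2,u2):
    o1,d1=ray(c1,u1);o2,d2=ray(c2,u2);d1/=np.linalg.norm(d1);d2/=np.linalg.norm(d2)
    s=np.linalg.lstsq(np.c_[d1,-d2],o2-o1,rcond=None)[0]
    a=o1+s[0]*d1;b=o2+s[1]*d2
    return (a+b)/2,np.linalg.norm(a-b)
def tc(u,v): return (125+(u+.5)/6-.5,130+(v+.5)/5.7-.5)
def sc(u,v): return (275+(u+.5)/5.5-.5,150+(v+.5)/5-.5)
E
python3 - <<'E'
from h import *
t=arm.capture("top");s=arm.capture("scene")
np.set_printoptions(precision=1,suppress=True)
F=[(395,142),(672,182),(617,513),(340,470)];M=[(122,100),(318,128),(258,458),(55,428)]
Fs=[(368,336),(85,280),(160,73),(415,112)];Ms=[(450,358),(658,402),(680,170),(485,137)]
FW=[onz(t,tc(*p),118) for p in F];MW=[onz(t,tc(*p),118) for p in M]
for p in FW+MW: print("top",p[:2])
for p in Fs+Ms: print("sc",onz(s,sc(*p),118)[:2])
for A in(FW,MW):
    A=np.array(A)[:,:2]; print([np.linalg.norm(A[i]-A[(i+1)%4]) for i in range(4)],[np.degrees(np.arctan2(*(A[i]-A[(i+1)%4])[::-1])) for i in range(4)])
# loop bar ends, two views
for a,b in(((345,213),(418,120)),((322,337),(432,50))): print("bar",two(t,tc(*a),s,sc(*b)))
print("tip",two(t,tc(467,280),s,sc(290,70)))
print(proj(t,[[246,519,231]]))
E
```

```text
top [662.7  67.5]
top [645.9 -49.4]
top [499.1 -28.7]
top [516.9  86.5]
top [680.3 182.7]
top [668.6 100. ]
top [521.8 120.6]
top [534.2 205. ]
sc [664.4  70.3]
sc [649.  -47.2]
sc [501.8 -27.1]
sc [513.3  90.7]
sc [672. 103.]
sc [684.1 183.2]
sc [537.1 206. ]
sc [526.8 121.7]
[np.float64(118.03775026176841), np.float64(148.32085593314443), np.float64(116.55465126489237), np.float64(147.03636029677216)] [np.float64(81.86123235342069), np.float64(-8.023692671114274), np.float64(-98.77540973814811), np.float64(172.55805386382337)]
[np.float64(83.50601989615092), np.float64(148.23645103250254), np.float64(85.31411271322213), np.float64(147.81157411128038)] [np.float64(81.95364804004492), np.float64(-7.996256238410941), np.float64(-98.33804868040063), np.float64(171.30343649756085)]
bar (array([616. ,  74.2, 206.9]), np.float64(2.5518655460365474))
bar (array([565.4,  81.5, 203.8]), np.float64(1.3516239120567706))
tip (array([589.1,  25.3, 205.2]), np.float64(0.22408532507064421))
[[-31.4 332. ]]
```

```bash
cat >> h.py <<'E'
psi=-0.1435
X=np.array([np.cos(psi),np.sin(psi),0]);Y=np.array([-np.sin(psi),np.cos(psi),0]);O=np.array([589.9,78.4,0])
def W(x,y,z): return O+x*X+y*Y+np.array([0,0,z+118.])   # local, z above deck
def L(P): d=np.array(P)-O; return np.array([d@X,d@Y,d[2]-118])
E
python3 - <<'E'
from h import *
np.set_printoptions(precision=1,suppress=True)
t=arm.capture("top");s=arm.capture("scene")
for n,c in(("t",t),("s",s)):
    R=cv2.Rodrigues(c["rvec"])[0];print(n,"cam",-R.T@c["tvec"])
    f=cv2.resize(c["frame"][:,:,::-1],None,fx=12,fy=12,interpolation=cv2.INTER_CUBIC)
    g=f.copy()
    import math
    def P(p): u=proj(c,[p])[0]; return (int((u[0]+.5)*12),int((u[1]+.5)*12))
    # deck outlines
    for y0,y1 in((-118,0),(33,118)):
        cv2.polylines(g,[np.array([P(W(x,y,0)) for x,y in((-75,y0),(75,y0),(75,y1),(-75,y1))])],True,(0,255,255),1)
    for a,col in((1.5,(0,0,255)),(1.7,(255,0,255))):
        cv2.line(g,P(W(0,-50,14)),P(W(0,-50-62*math.cos(a),14+62*math.sin(a))),col,1)
        for sx in(-25,25):
            p=(-50-14*math.cos(a-.21),14+14*math.sin(a-.21))
            cv2.line(g,P(W(sx,*p)),P(W(sx,-0.7,87)),col,1)
    u=P(W(0,0,30)); 
    x0,y0=u[0]-400,u[1]-300
    cv2.imwrite(f"pics/z{n}.png",g[y0:y0+600,x0:x0+800])
# keeper floor plate corners etc.
print("spr",onz(t,(293/800*512,193/600*384),0)[:2],"cap",onz(t,(278*.64,158*.64),160)[:2],"cup",onz(t,(388*.64,200*.64),80)[:2])
E
```

```text
t cam [ 444.2  -99.6 1248.6]
s cam [1198.5  -24.1  742.1]
spr [773.8  95.3] cap [787.8  95.4] cup [742.6 -77.3]
```

View pics/zt.png

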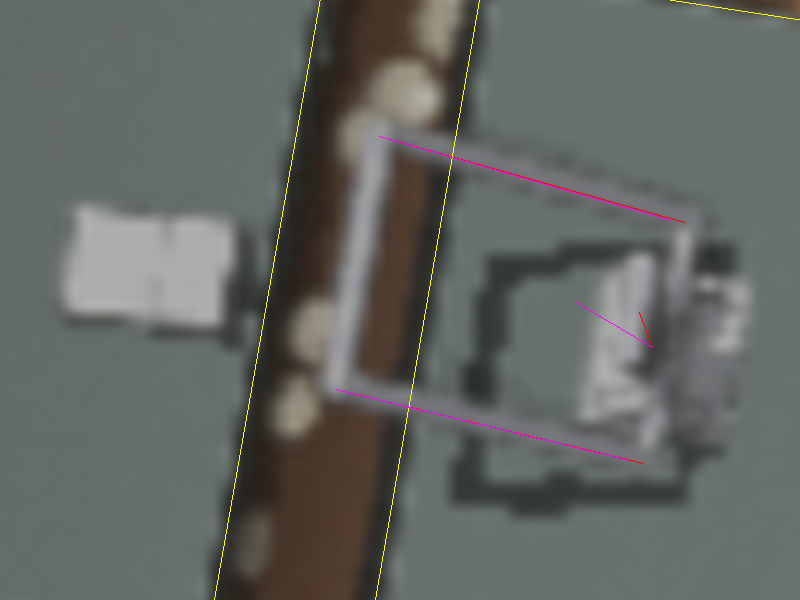

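View pics/zs.png

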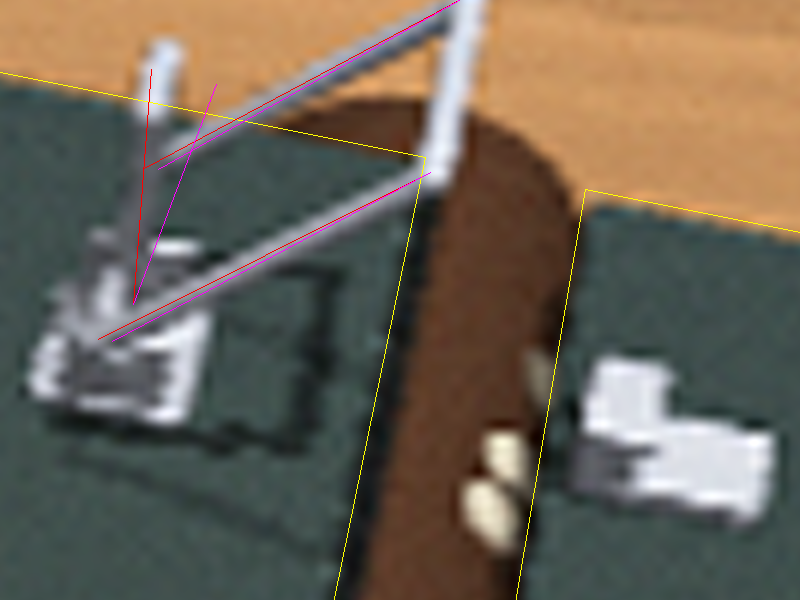

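```bash
python3 - <<'E'
from h import *
np.set_printoptions(precision=1,suppress=True)
t=arm.capture("top");s=arm.capture("scene")
def zz(c,u,v):
    p=proj(c,[W(0,0,30)])[0]; x0=int((p[0]+.5)*12)-400;y0=int((p[1]+.5)*12)-300
    return ((u+x0+.5)/12-.5,(v+y0+.5)/12-.5)
for n,uv,z in(("plate+y,+x",(72,207),6),("plate+y -x",(62,312),6),("lip/top -y +x",(240,220),18),("-y -x",(228,328),18)):
    print("t",n,L(onz(t,zz(t,*uv),118+z)))
for n,uv,z in(("plate+y,+x",(745,520),6),("plate+y -x",(775,432),6),("lip -y -x",(595,355),18),("lip +y -x",(675,370),18),("lip +y +x",(660,425),18),("lip -y +x",(580,432),18)):
    print("s",n,L(onz(s,zz(s,*uv),118+z)))
print("bar",[L(two(t,zz(t,*a),s,zz(s,*b))[0]) for a,b in (((375,135),(442,180)),)])
# pivot bracket/cheek centre x via top
print("wire ends", L(onz(t,zz(t,690,222),118+28)),L(onz(t,zz(t,650,445),118+28)))
print("Push start W",W(0,150,-38),"cheeks",W(0,-50,14))
st=arm.sense();print(st["time"],st["tool_pos"])
E
```

```text
t plate+y,+x [11.5 75.   6. ]
t plate+y -x [-10.5  73.2   6. ]
t lip/top -y +x [12.7 37.6 18. ]
t -y -x [-9.7 36.1 18. ]
s plate+y,+x [15.1 71.9  6. ]
s plate+y -x [-10.1  75.5   6. ]
s lip -y -x [-8.5 38.7 18. ]
s lip +y -x [-9.  53.9 18. ]
s lip +y +x [ 6.7 52.6 18. ]
s lip -y +x [13.  38.2 18. ]
bar [array([25.1,  1.1, 85.6])]
wire ends [ 25.2 -55.2  28. ] [-21.3 -54.7  28. ]
Push start W [611.4 226.9  80. ] cheeks [582.7  28.9 132. ]
0.4 [246.4 519.5 231.2]
```

>>> send_rows:
  deltas: [4.6, -3.5, 0, -0.16, 255, 9.2, -7.1, 0, -0.32, 255, 13.8, -10.6, 0, -0.48, 255, 18.4, -14.2, 0, -0.64, 255, 23.0, -17.7, 0, -0.8, 255, 27.6, -21.2, 0, -0.95, 255, 32.2, -24.8, -2, -1.11, 255, 36.8, -28.3, -5, -1.27, 255, 36.8, -28.3, -10, -1.27, 255, 36.8, -28.3, -15.1, -1.27, 255, 36.8, -28.3, -15.1, -1.27, 255]
  newtons: 40

```text
time: 1.78
tool_pos: [612.8, 236.0, 77.5]
eef_rot: [[0.142, 0.99, -0.005], [0.99, -0.142, -0.002], [-0.003, -0.005, -1.0]]
contact_force: [-1.0, 0.5, 0.4]
finger_gap: -0.001
```

```bash
sed -i 's/O=np.array(\[589.9,78.4,0\])/O=np.array([591.4,78.2,0])/' h.py; python3 - <<'E'
from h import *
np.set_printoptions(precision=2,suppress=True)
s=arm.sense();print(s["time"],s["tool_pos"],L(s["tool_pos"]),s["eef_rot"],s["contact_force"],s["finger_gap"])
for n in("scene","top"):
    c=arm.capture(n); u=proj(c,[s["tool_pos"]])[0].astype(int); print(u)
    x0,y0=max(0,u[0]-100),max(0,u[1]-75)
    cv2.imwrite(f"pics/p1{n}.png",cv2.resize(c["frame"][y0:y0+150,x0:x0+200,::-1],(800,600),interpolation=cv2.INTER_CUBIC))
E
```

```text
1.775 [612.75 235.99  77.54] [ -1.43 159.22 -40.46] [[ 0.14  0.99 -0.01]
 [ 0.99 -0.14 -0.  ]
 [-0.   -0.   -1.  ]] [-0.98  0.49  0.39] -0.001002691375455293
[409 219]
[127 175]
```

View pics/p1scene.png

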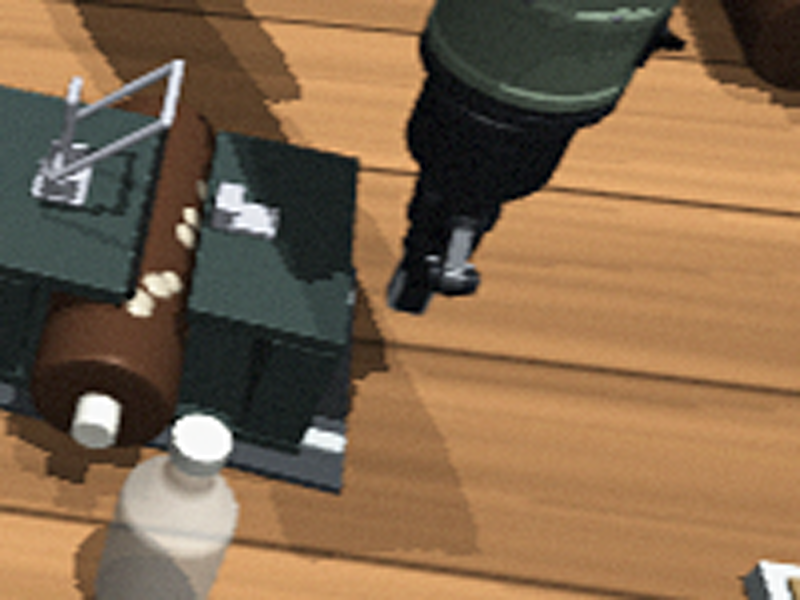

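View pics/p1top.png

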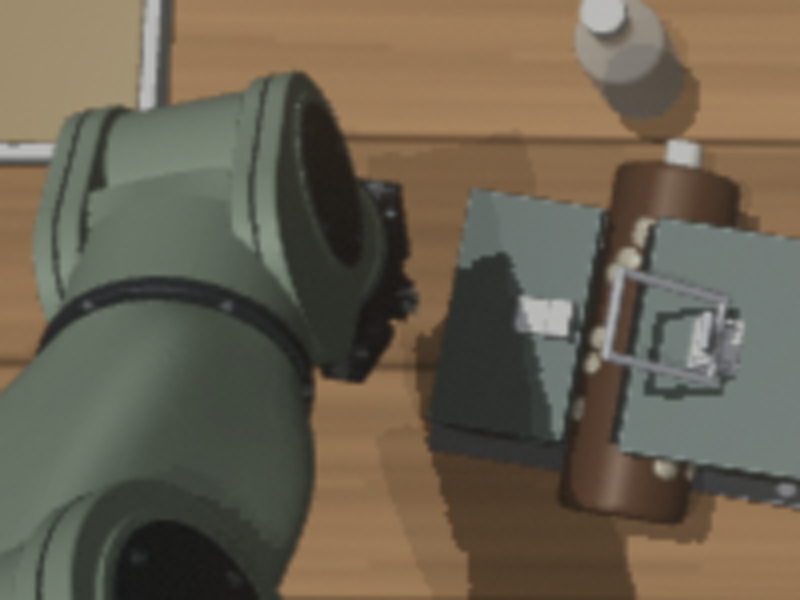

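>>> send_rows:
  deltas: [-0.21, -1.49, 0, 0, 255, -0.36, -2.48, 0, 0, 255, -0.43, -2.97, 0, 0, 255, -0.5, -3.46, 0, 0, 255, -0.57, -3.96, 0, 0, 255, -0.64, -4.46, 0, 0, 255, -0.69, -4.75, 0, 0, 255, -0.72, -4.95, 0, 0, 255, -0.72, -4.95, 0, 0, 255]

```text
time: 3.0
tool_pos: [607.0, 186.6, 80.1]
eef_rot: [[0.142, 0.99, -0.0], [0.99, -0.142, -0.0], [-0.001, -0.0, -1.0]]
contact_force: [0.2, 1.8, 0.2]
finger_gap: 0.0
```

```bash
cat > look.py <<'E'
from h import *
import sys
np.set_printoptions(precision=2,suppress=True)
s=arm.sense();print(s["time"],s["tool_pos"],"L",L(s["tool_pos"]),"F",s["contact_force"],"Flocal",s["contact_force"]@X,s["contact_force"]@Y,s["finger_gap"])
if len(sys.argv)>1:
  for n in("scene","top"):
    c=arm.capture(n); u=proj(c,[W(0,0,30)])[0].astype(int)
    x0,y0=u[0]-(55 if n=="scene" else 70),u[1]-50
    cv2.imwrite(f"pics/{sys.argv[1]}{n}.png",cv2.resize(c["frame"][y0:y0+100,x0:x0+133,::-1],(798,600),interpolation=cv2.INTER_CUBIC))
E
python3 look.py a1
```

```text
3.0 [607.04 186.64  80.15] L [ -0.03 109.56 -37.85] F [0.23 1.78 0.18] Flocal -0.03027281948976074 1.7912945250880277 0.0002881174609845064
```

View pics/a1scene.png

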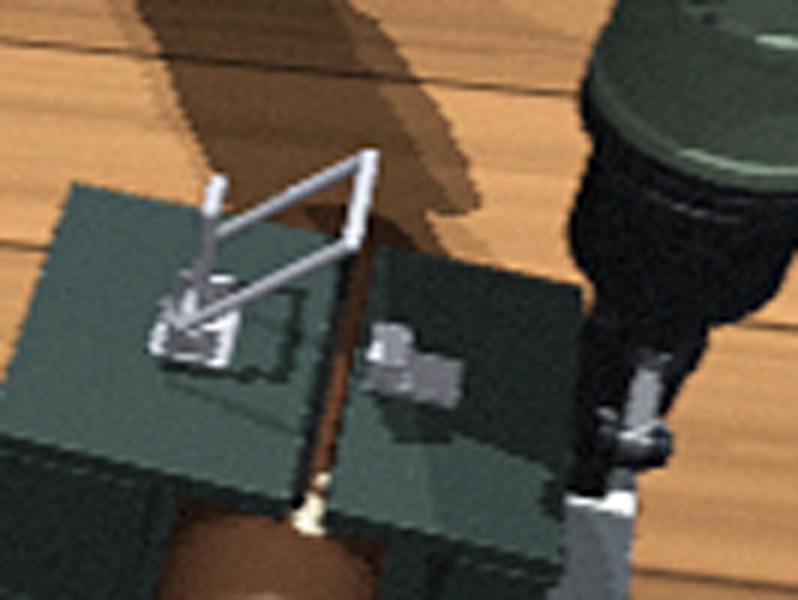

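View pics/a1top.png

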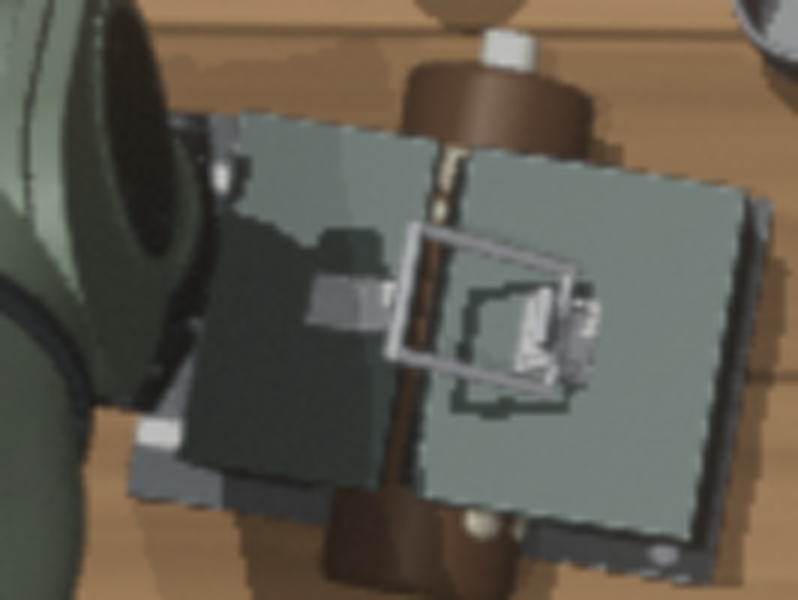

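>>> send_rows:
  deltas: [-0.03, -0.2, 0, 0, 255, -0.06, -0.4, 0, 0, 255, -0.08, -0.55, 0, 0, 255, -0.1, -0.7, 0, 0, 255, -0.1, -0.7, 0, 0, 255]

```text
time: 3.72
tool_pos: [606.0, 179.7, 80.2]
eef_rot: [[0.142, 0.99, -0.0], [0.99, -0.142, -0.0], [-0.0, -0.0, -1.0]]
contact_force: [0.2, 2.1, -1.7]
finger_gap: -0.007
```

```bash
python3 look.py a2
```

```text
3.725 [606.02 179.73  80.24] L [ -0.05 102.57 -37.76] F [ 0.17  2.1  -1.68] Flocal -0.1302048177851341 2.0994351421335784 -0.006616664989550277
```

>>> send_rows:
  deltas: [-0.02, -0.1, 0, 0, 255, -0.03, -0.2, 0, 0, 255, -0.03, -0.2, 0, 0, 255]

```text
time: 4.2
tool_pos: [606.0, 179.1, 80.3]
eef_rot: [[0.141, 0.99, 0.001], [0.99, -0.141, 0.002], [0.002, 0.0, -1.0]]
contact_force: [1.3, 8.9, -2.6]
finger_gap: -0.001
```

```bash
python3 look.py a3
```

```text
4.2 [606.02 179.11  80.35] L [  0.04 101.96 -37.65] F [ 1.28  8.87 -2.61] Flocal -0.0003490637899838944 8.963632126063095 -0.0010669557871240806
```

View pics/a3top.png

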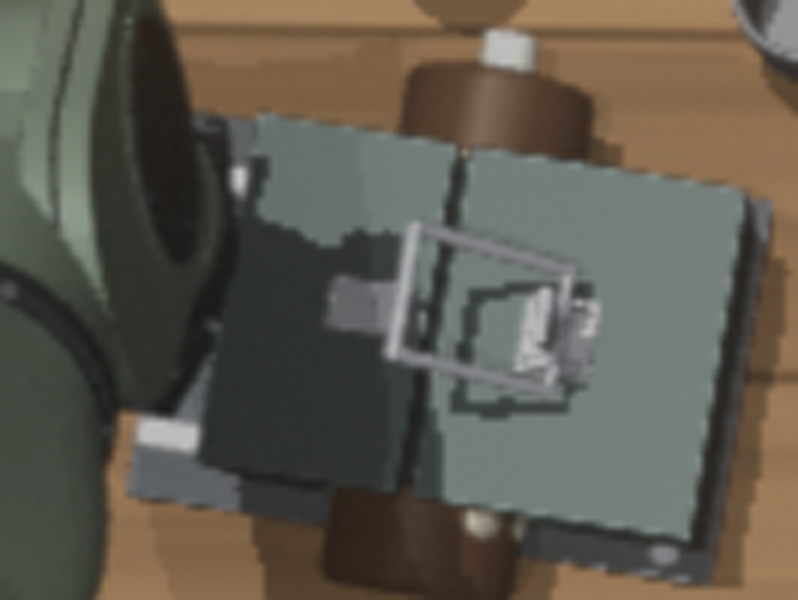

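>>> send_rows:
  deltas: [-0.01, -0.06, 0, 0, 255, -0.01, -0.1, 0, 0, 255, -0.01, -0.1, 0, 0, 255]

```text
time: 4.68
tool_pos: [606.0, 178.7, 80.4]
eef_rot: [[0.141, 0.99, 0.001], [0.99, -0.141, 0.002], [0.002, 0.0, -1.0]]
contact_force: [2.5, 11.4, -3.7]
finger_gap: 0.003
```

```bash
python3 look.py
```

```text
4.675 [605.95 178.72  80.35] L [  0.03 101.57 -37.65] F [ 2.52 11.39 -3.68] Flocal 0.8609608322647615 11.635468548251641 0.0026326244952837997
```

>>> send_rows:
  deltas: [0.1, 0.7, 0, 0, 255, 0.21, 1.5, 2, 0, 255, 0.21, 1.5, 7, 0, 255, 0.21, 1.5, 13, 0, 255, 0.1, 0.5, 16, 0, 255, -0.7, -5, 16, 0, 255, -1.5, -10.5, 16, 0, 255, -2.2, -15.5, 16, 0, 255, -2.65, -18.4, 16, 0, 255, -2.65, -18.4, 12, 0, 255, -2.65, -18.4, 7.8, 0, 255, -2.65, -18.4, 7.8, 0, 255]

```text
time: 6.18
tool_pos: [578.1, -7.2, 156.6]
eef_rot: [[0.142, 0.99, -0.004], [0.99, -0.142, -0.001], [-0.001, -0.004, -1.0]]
contact_force: [-0.5, 1.3, 1.4]
finger_gap: -0.004
```

```bash
python3 look.py a4
```

```text
6.175 [578.14  -7.23 156.6 ] L [ -0.91 -86.45  38.6 ] F [-0.49  1.26  1.39] Flocal -0.6615321180200489 1.1773842849264224 -0.003983370036024894
```

View pics/a4top.png

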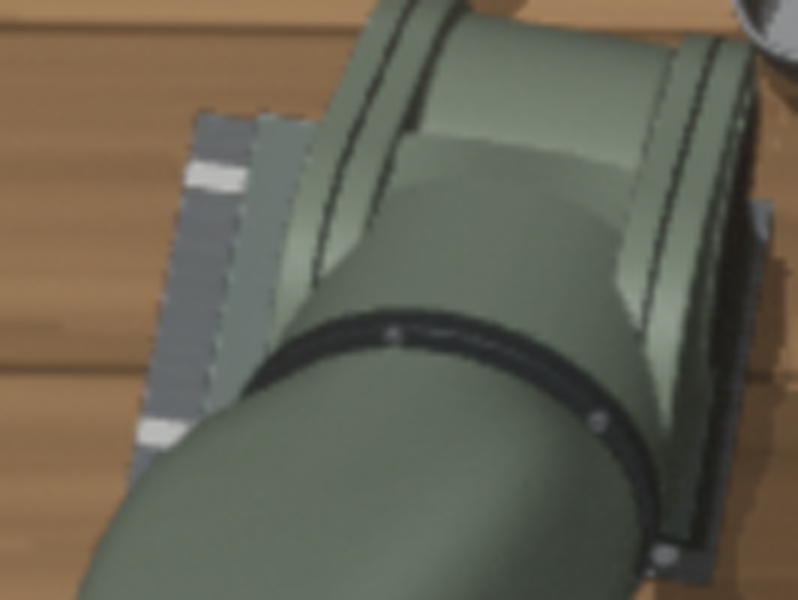

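View pics/a4scene.png

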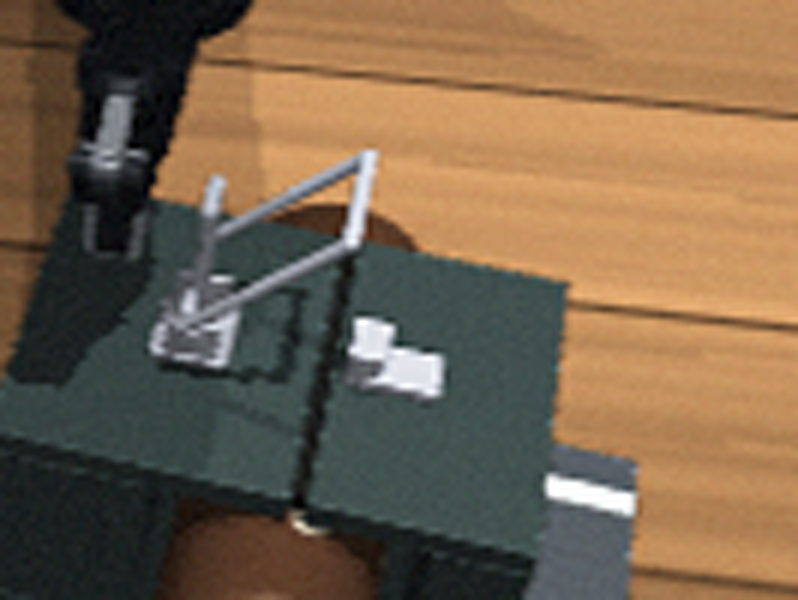

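>>> send_rows:
  deltas: [0.25, 1.2, 0.1, 0, 255, 0.37, 1.9, 0.1, 0, 255, 0.42, 2.3, 0.1, 0, 255, 0.47, 2.6, 0.1, 0, 255, 0.51, 2.9, 0.1, 0, 255, 0.55, 3.2, 0.1, 0, 255, 0.59, 3.45, 0.1, 0, 255, 0.62, 3.65, 0.1, 0, 255, 0.62, 3.65, 0.1, 0, 255]

```text
time: 7.4
tool_pos: [585.5, 29.7, 159.3]
eef_rot: [[0.141, 0.99, -0.0], [0.99, -0.141, 0.0], [0.0, -0.0, -1.0]]
contact_force: [0.5, 0.7, 0.5]
finger_gap: 0.001
```

```bash
python3 look.py a5
```

```text
7.4 [585.46  29.73 159.25] L [  1.05 -48.82  41.25] F [0.5  0.67 0.51] Flocal 0.3960632989361438 0.7302644204542861 0.0011848460725195833
```

View pics/a5scene.png

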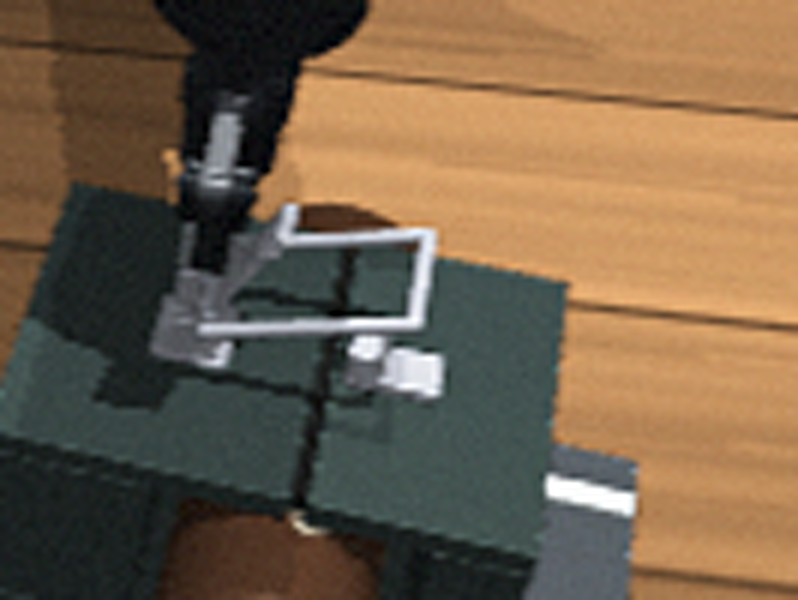

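```bash
cat >> h.py <<'E'
def cropuv(c,n,u,v):
    p=proj(c,[W(0,0,30)])[0].astype(int); x0,y0=p[0]-(55 if n=="scene" else 70),p[1]-50
    return (x0+(u+.5)/6-.5,y0+(v+.5)/6-.5)
def onx(c,uv,x):
    o,d=ray(c,uv); k=(x-(o-O)@X)/(d@X); return L(o+k*d)
E
python3 - <<'E'
from h import *
np.set_printoptions(precision=1,suppress=True)
s=arm.capture("scene")
for u,x in(((428,235),-25),((415,325),25),((290,212),-11)): print(onx(s,cropuv(s,"scene",*u),x))
E
```

```text
[-25.   28.4  54.1]
[25.  29.2 54.1]
[-11.  -23.8  64.4]
```

>>> send_rows:
  deltas: [-0.14, -1.0, 0, 0, 255, -0.14, -1.0, 4, 0, 200, -0.14, -1.0, 8, 0, 153, 0.5, 4, 8, 0, 153, 1.17, 8.8, 8, 0, 153, 1.17, 8.8, 5, 0, 153, 1.17, 8.8, 3, 0, 153, 1.17, 8.8, 3, 0, 153]

```text
time: 8.55
tool_pos: [596.7, 116.7, 188.4]
eef_rot: [[0.142, 0.99, -0.002], [0.99, -0.142, -0.001], [-0.001, -0.002, -1.0]]
contact_force: [-1.0, 0.2, -0.2]
finger_gap: 0.402
```

```bash
python3 look.py a6
```

```text
8.55 [596.72 116.71 188.42] L [-0.24 38.87 70.42] F [-1.01  0.17 -0.22] Flocal -1.0232018720129232 0.026955855757290675 0.4018077166071245
```

View pics/a6scene.png

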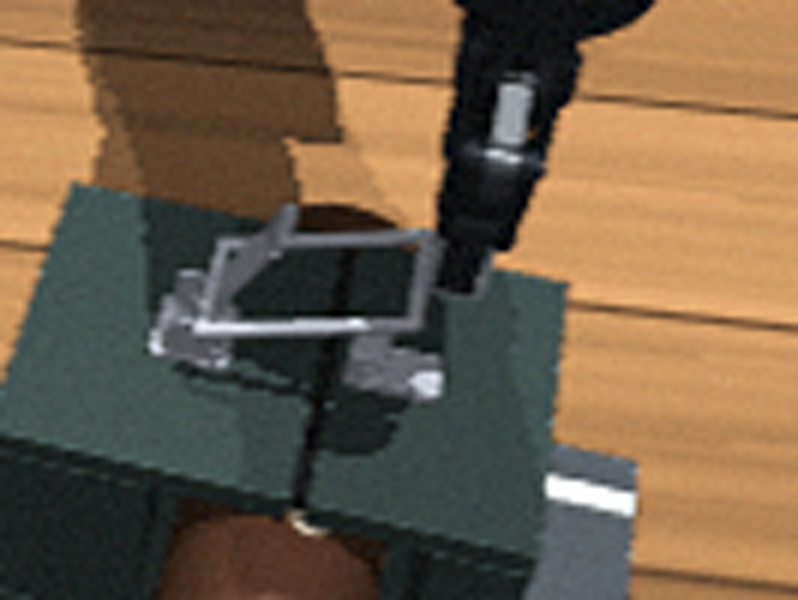

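View pics/a6top.png

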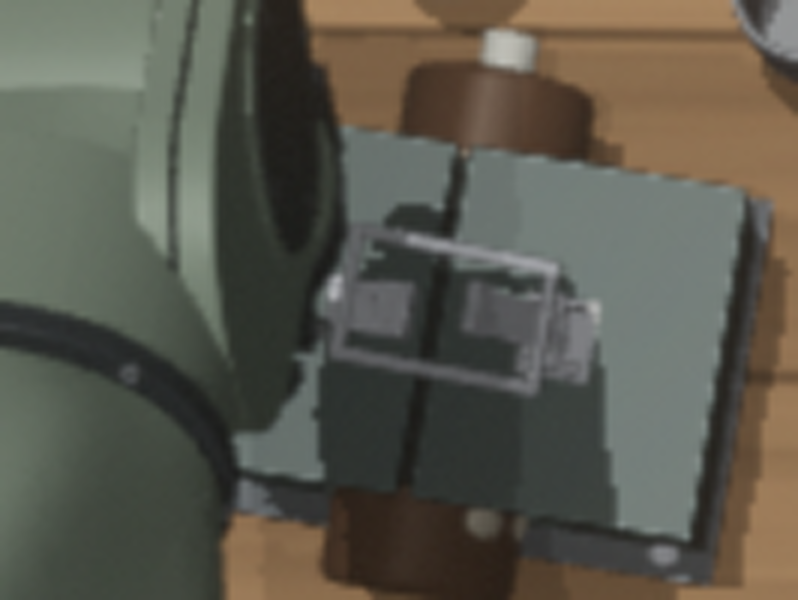

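```bash
python3 - <<'E'
from h import *
np.set_printoptions(precision=1,suppress=True)
s=arm.capture("scene")
for x in (20,28,31):
  for u in((437,290),(475,297),(490,255)): print(onx(s,cropuv(s,"scene",*u),x))
E
```

```text
[20.  33.6 68.8]
[20.  47.1 69.2]
[20.  47.8 90.6]
[28.  33.  76.3]
[28.  46.3 76.7]
[28.  46.9 97.7]
[31.  32.7 79.1]
[31.  46.  79.5]
[ 31.   46.6 100.4]
```

>>> send_rows:
  deltas: [-0.07, -0.5, -0.8, 0, 153, -0.07, -0.5, -1.6, 0, 153, -0.07, -0.5, -2.3, 0, 153, -0.07, -0.5, -3.0, 0, 153, -0.07, -0.5, -3.6, 0, 153, -0.07, -0.5, -4.2, 0, 153, -0.07, -0.5, -4.7, 0, 153, -0.07, -0.5, -5.1, 0, 153, -0.07, -0.5, -5.3, 0, 153, -0.07, -0.5, -5.3, 0, 153]

```text
time: 9.95
tool_pos: [596.4, 112.5, 136.2]
eef_rot: [[0.142, 0.99, -0.0], [0.99, -0.142, -0.0], [-0.0, -0.0, -1.0]]
contact_force: [-0.7, -0.1, -0.5]
finger_gap: 0.399
```

```bash
python3 look.py a7
```

```text
9.95 [596.43 112.5  136.21] L [ 0.08 34.66 18.21] F [-0.73 -0.13 -0.51] Flocal -0.7003900654954509 -0.22988558253713243 0.3988226253207403
```

View pics/a7scene.png

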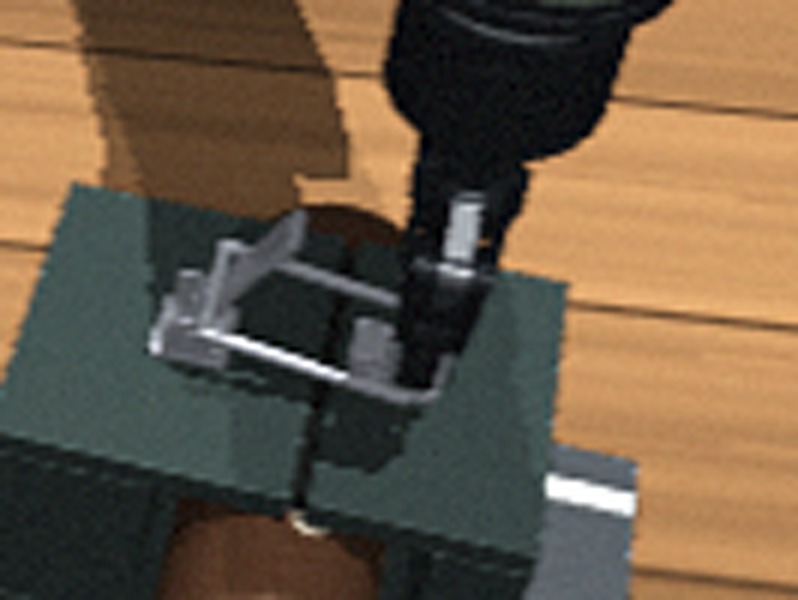

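View pics/a7top.png

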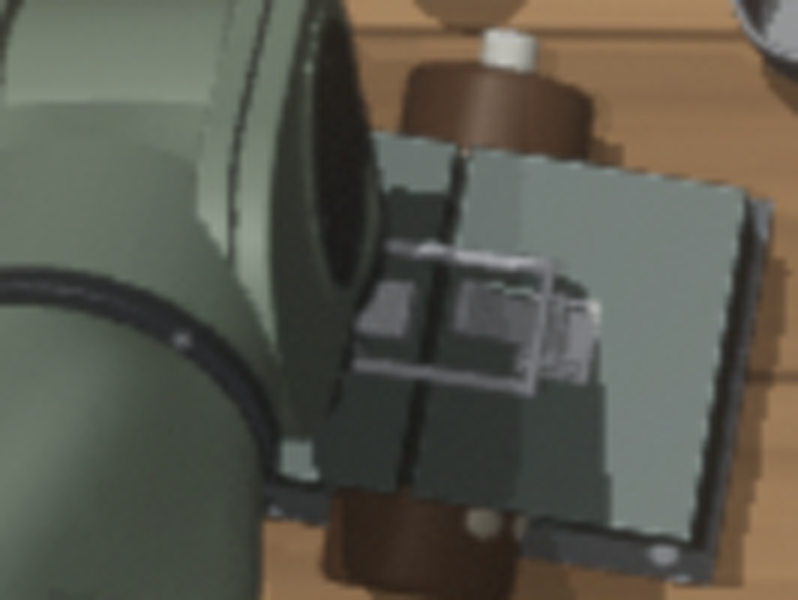

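```bash
python3 - <<'E'
from h import *
np.set_printoptions(precision=1,suppress=True)
s=arm.capture("scene")
print("bar near",onx(s,cropuv(s,"scene",435,393),25), "far pt",onx(s,cropuv(s,"scene",452,355),2))
print("wire mid",onx(s,cropuv(s,"scene",345,375),25))
p=proj(s,[W(0,0,30)])[0].astype(int); x0,y0=p[0]-55,p[1]-50
for x in(17,31):
  for y in(24,46):
    for z in(18,24):
      u=proj(s,[W(x,y,z)])[0]; print(x,y,z,((u[0]+.5-x0)*6,(u[1]+.5-y0)*6))
f=s["frame"][p[1]-10:p[1]+40,p[0]-10:p[0]+50,::-1]
f=cv2.convertScaleAbs(f,alpha=2.2,beta=10)
cv2.imwrite("pics/zz.png",cv2.resize(f,(720,600),interpolation=cv2.INTER_CUBIC))
E
```

```text
bar near [25.  43.  21.3] far pt [ 2.  47.2 20.2]
wire mid [25.   9.4 20.7]
17 24 18 (np.float64(385.53660754142606), np.float64(373.80047046616977))
17 24 24 (np.float64(388.489956039396), np.float64(363.1162433955161))
17 46 18 (np.float64(443.9906613262858), np.float64(386.2567028705356))
17 46 24 (np.float64(447.2748376052223), np.float64(375.5758481017328))
31 24 18 (np.float64(380.91654066800925), np.float64(399.71062619606136))
31 24 24 (np.float64(383.87834702618204), np.float64(389.0453548597414))
31 46 18 (np.float64(440.003533452817), np.float64(412.46224757576914))
31 46 24 (np.float64(443.30340785965655), np.float64(401.80210182734817))
```

View pics/zz.png

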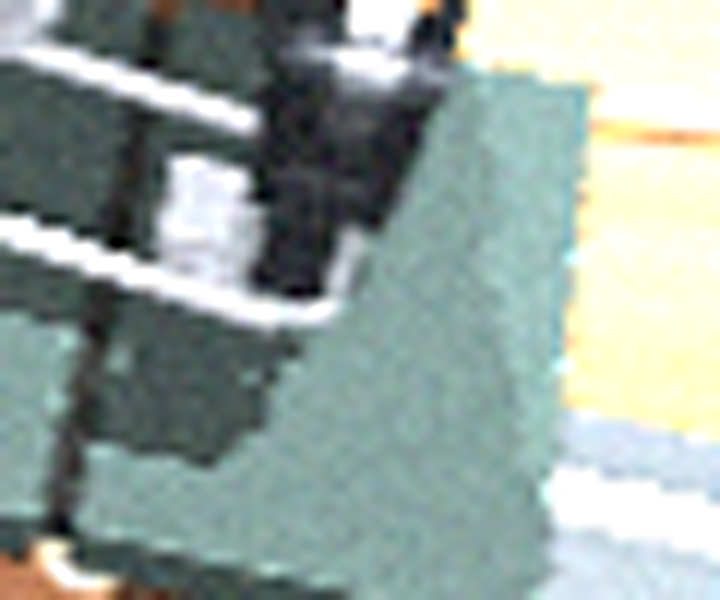

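>>> send_rows:
  deltas: [-0.03, -0.2, 0, 0, 153, -0.03, -0.2, 1.5, 0, 153, -0.03, -0.2, 3.5, 0, 153, 0.03, 0.3, 4.0, 0, 153, 0.1, 0.7, 4.0, 0, 153, 0.1, 0.7, 4.0, 0, 153]

```text
time: 10.85
tool_pos: [597.2, 120.1, 175.7]
eef_rot: [[0.141, 0.99, -0.001], [0.99, -0.141, 0.0], [-0.0, -0.001, -1.0]]
contact_force: [0.3, -0.4, -0.6]
finger_gap: 0.398
```

```bash
cat >> look.py <<'E'
if len(sys.argv)>1:
    c=arm.capture("scene");p=proj(c,[W(0,0,30)])[0].astype(int)
    f=c["frame"][p[1]-25:p[1]+40,p[0]-30:p[0]+48,::-1]
    f=cv2.convertScaleAbs(f,alpha=2.2,beta=10)
    cv2.imwrite(f"pics/{sys.argv[1]}z.png",cv2.resize(f,(720,600),interpolation=cv2.INTER_CUBIC))
E
cat >> h.py <<'E'
def zuv(c,u,v):
    p=proj(c,[W(0,0,30)])[0].astype(int)
    k=720/78; return (p[0]-30+(u+.5)/k-.5,p[1]-25+(v+.5)*65/600-.5)
E
python3 look.py a8
```

```text
10.85 [597.2  120.06 175.67] L [-0.25 42.26 57.67] F [ 0.31 -0.37 -0.57] Flocal 0.3617518239748334 -0.3213156510048247 0.3977135139119804
```

View pics/a8z.png

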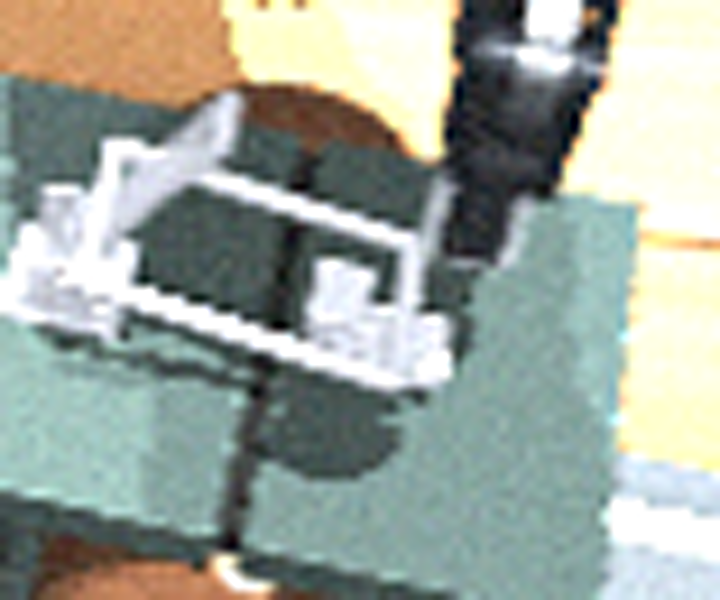

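```bash
python3 - <<'E'
from h import *
np.set_printoptions(precision=1,suppress=True)
s=arm.capture("scene")
print("far",onx(s,zuv(s,413,243),-25),"near",onx(s,zuv(s,403,378),25),"lever tip",onx(s,zuv(s,225,100),0))
print("keeper lip +y top edge -x",onx(s,zuv(s,378,270),-11),"plate end -x", onx(s,zuv(s,455,318),-11),"plate end +x", onx(s,zuv(s,445,380),11))
for x in(17,24,30): print("finger tip",onx(s,zuv(s,450,258),x),onx(s,zuv(s,490,268),x),onx(s,zuv(s,510,262),x))
E
```

```text
far [-25.   32.3  15.5] near [25.  35.1 17.4] lever tip [  0.  -21.3  73.4]
keeper lip +y top edge -x [-11.   24.8  17. ] plate end -x [-11.   46.3   5.9] plate end +x [11.  46.2  5.5]
finger tip [17.  38.4 53. ] [17.  48.  52.4] [17.  52.  55.7]
finger tip [24.  37.8 59.7] [24.  47.3 59.1] [24.  51.2 62.3]
finger tip [30.  37.3 65.4] [30.  46.6 64.8] [30.  50.5 68. ]
```

>>> send_rows:
  deltas: [-0.1, -0.7, 0, 0, 153, -0.1, -0.7, -1.5, 0, 153, -0.1, -0.7, -3, 0, 153, -0.1, -0.7, -3.7, 0, 153, -0.1, -0.7, -4.1, 0, 153, -0.1, -0.7, -4.4, 0, 153, -0.1, -0.7, -4.6, 0, 153, -0.1, -0.7, -4.65, 0, 153, -0.1, -0.7, -4.65, 0, 153]

```text
time: 12.18
tool_pos: [596.5, 112.5, 129.9]
eef_rot: [[0.142, 0.99, 0.0], [0.99, -0.142, 0.0], [0.0, 0.0, -1.0]]
contact_force: [-1.0, -0.3, 1.0]
finger_gap: 0.402
```

```bash
python3 look.py a9
```

```text
12.175 [596.52 112.55 129.94] L [ 0.16 34.72 11.94] F [-1.01 -0.27  0.96] Flocal -0.9586655103516195 -0.4105719686640562 0.40222931700502423
```

View pics/a9z.png

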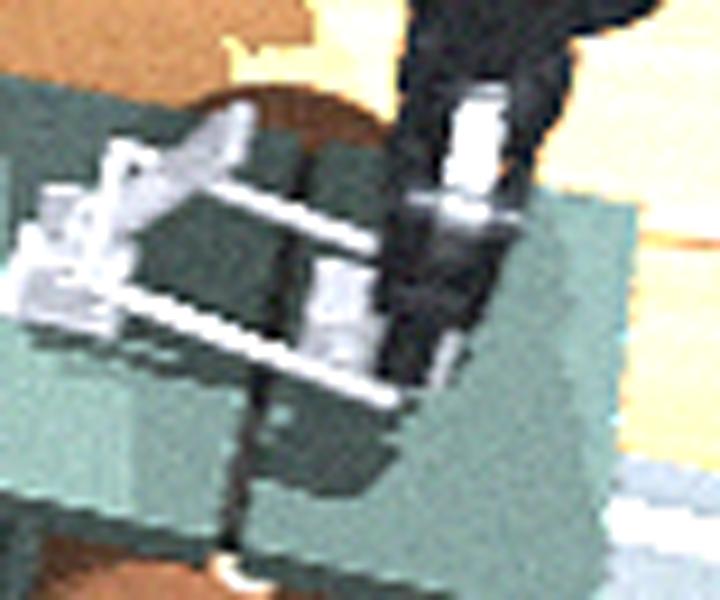

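>>> send_rows:
  deltas: [0, 0, -0.15, 0, 153, 0, 0, -0.3, 0, 153, 0, 0, -0.3, 0, 153]

```text
time: 12.7
tool_pos: [596.9, 112.5, 128.4]
eef_rot: [[0.142, 0.99, 0.002], [0.99, -0.142, 0.001], [0.001, 0.002, -1.0]]
contact_force: [-8.3, 0.6, 29.3]
finger_gap: 0.398
```

```bash
python3 look.py a10; python3 - <<'E'
from h import *
s=arm.capture("scene")
print("near before",onx(s,zuv(s,398,398),25))
E
```

```text
12.7 [596.89 112.52 128.4 ] L [ 0.53 34.75 10.4 ] F [-8.28  0.64 29.29] Flocal -8.287137790312684 -0.5477791957094541 0.3978505482185869
near before [25.         35.33761271 10.02857182]
```

View pics/a10z.png

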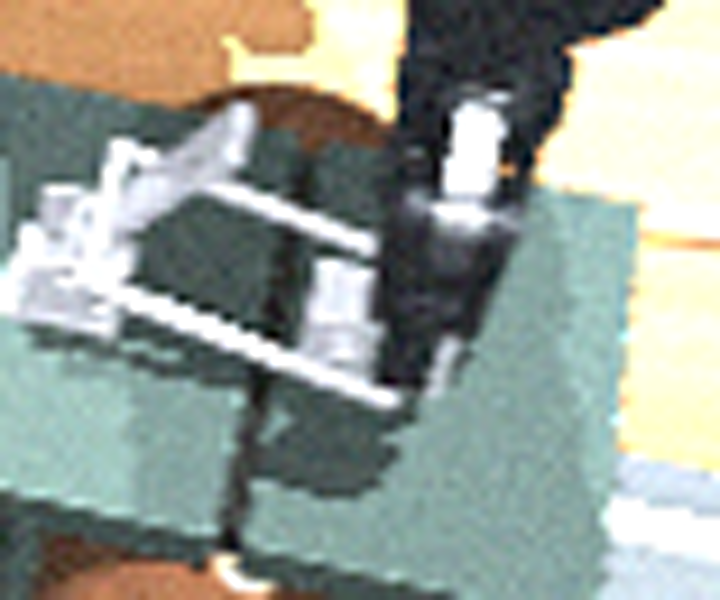

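>>> send_rows:
  deltas: [0, 0, 1, 0, 153, 0, 0, 3, 0, 153, 0.15, 1.1, 3.5, 0, 153, 0.33, 2.4, 3.5, 0, 153, 0.33, 2.4, 3.5, 0, 153]

```text
time: 13.52
tool_pos: [599.4, 138.2, 160.9]
eef_rot: [[0.14, 0.99, -0.001], [0.99, -0.14, 0.0], [0.0, -0.001, -1.0]]
contact_force: [-0.3, -0.0, 0.2]
finger_gap: 0.395
```

```bash
python3 look.py a11
```

```text
13.525 [599.39 138.22 160.85] L [-0.68 60.55 42.85] F [-0.28 -0.01  0.17] Flocal -0.2728580415584443 -0.0501957407937504 0.3945424353697705
```

View pics/a11z.png

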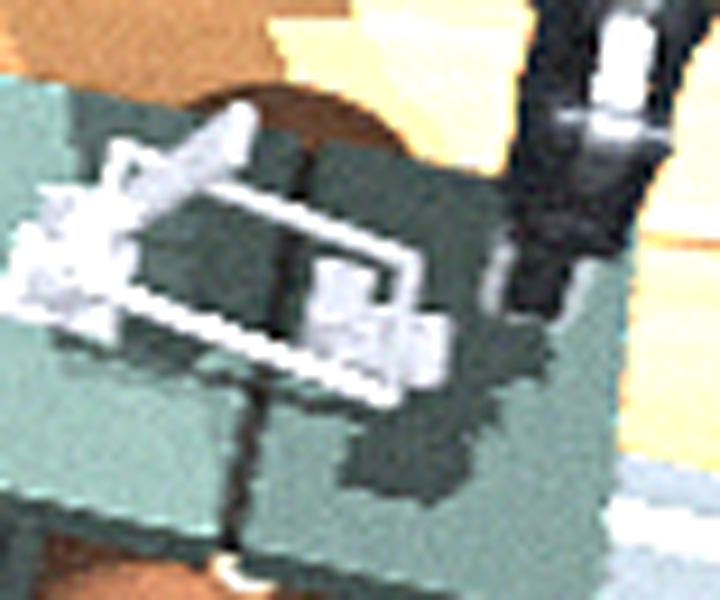

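>>> send_rows:
  deltas: [0.05, 0, -2, 0, 153, 0.05, 0, -3.6, 0, 153, 0.05, 0, -3.6, 0, 153, -0.05, -0.7, -3.6, 0, 153, -0.13, -1.3, -3.6, 0, 153, -0.17, -1.6, -3.6, 0, 153, -0.21, -1.9, -3.6, 0, 153, -0.21, -1.9, -3.6, 0, 153]

```text
time: 14.68
tool_pos: [597.9, 118.2, 126.4]
eef_rot: [[0.141, 0.99, 0.001], [0.99, -0.141, 0.002], [0.002, 0.001, -1.0]]
contact_force: [0.4, 4.7, 2.2]
finger_gap: 0.402
```

```bash
python3 look.py a12
```

```text
14.675 [597.95 118.19 126.38] L [ 0.76 40.51  8.38] F [0.42 4.74 2.22] Flocal -0.26484043852816064 4.7526100662582085 0.4021225760391349
```

View pics/a12z.png

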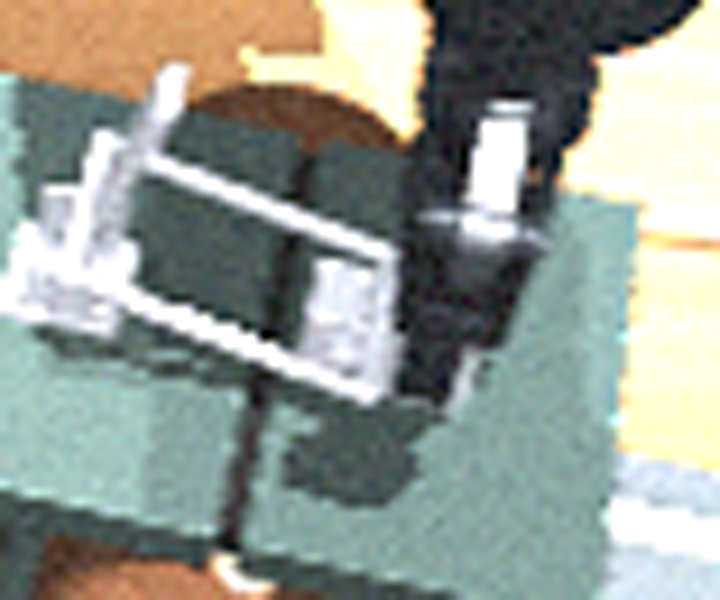

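>>> send_rows:
  deltas: [-0.02, -0.15, -0.05, 0, 153, -0.05, -0.3, -0.1, 0, 153, -0.07, -0.45, -0.1, 0, 153, -0.07, -0.45, -0.1, 0, 153]

```text
time: 15.32
tool_pos: [597.7, 115.0, 126.1]
eef_rot: [[0.14, 0.99, 0.003], [0.99, -0.14, 0.004], [0.004, 0.002, -1.0]]
contact_force: [-0.2, 12.7, 10.6]
finger_gap: 0.402
```

```bash
python3 look.py a13
```

```text
15.325 [597.67 115.02 126.05] L [ 0.94 37.33  8.05] F [-0.21 12.68 10.58] Flocal -2.020744248514433 12.522167480051554 0.4015219435957097
```

View pics/a13z.png

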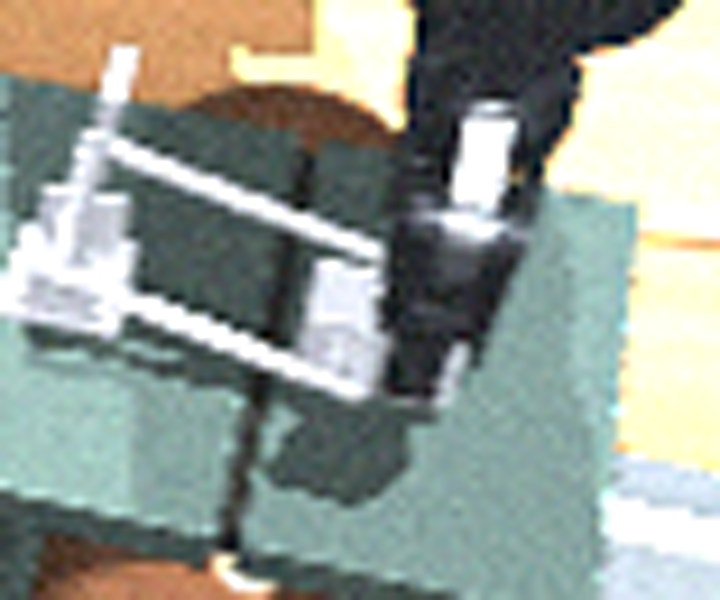

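```bash
python3 - <<'E'
from h import *
np.set_printoptions(precision=1,suppress=True)
s=arm.capture("scene")
print("near",onx(s,zuv(s,363,390),25),"wire far @",onx(s,zuv(s,380,252),-25),"lip top -x +y",onx(s,zuv(s,378,266),-11),"lip -x-y",onx(s,zuv(s,322,258),-11),"lever tip",onx(s,zuv(s,126,48),0))
p=proj(s,[W(0,0,30)])[0].astype(int)
f=s["frame"][p[1]-5:p[1]+25,p[0]-5:p[0]+31,::-1]
f=cv2.convertScaleAbs(f,alpha=1.7,beta=20)
cv2.imwrite("pics/zz2.png",cv2.resize(f,(720,600),interpolation=cv2.INTER_CUBIC))
E
```

```text
near [25.  26.7 10.2] wire far @ [-25.   24.9   9.9] lip top -x +y [-11.   24.5  18.4] lip -x-y [-11.   10.6  17.1] lever tip [  0.  -46.8  83.7]
```

View pics/zz2.png

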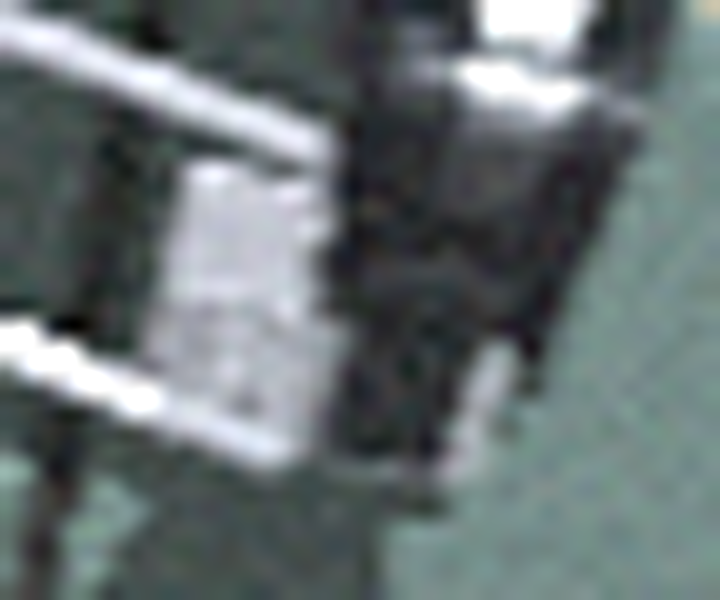

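View pics/a13top.png

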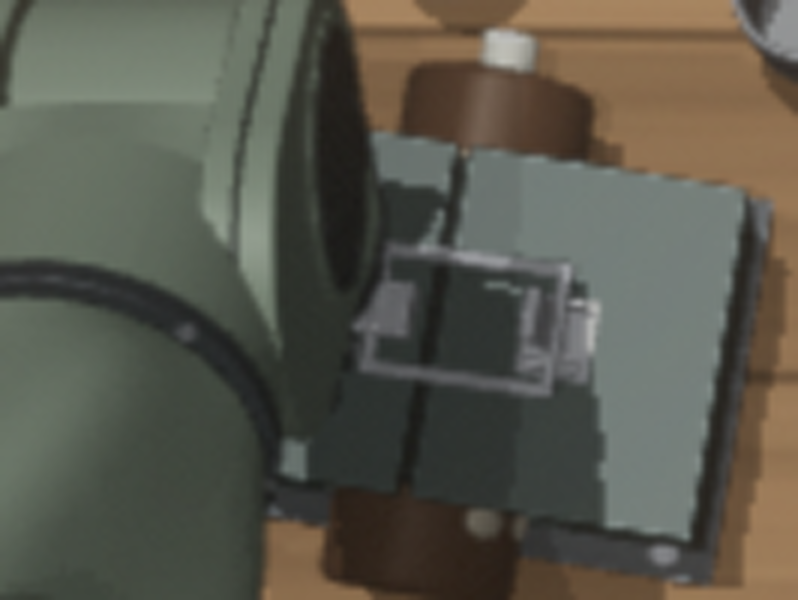

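>>> send_rows:
  deltas: [-0.02, -0.1, 0.05, 0, 153, -0.03, -0.2, 0.1, 0, 153, -0.03, -0.2, 0.1, 0, 153]

```text
time: 15.9
tool_pos: [597.0, 112.0, 126.5]
eef_rot: [[0.141, 0.99, 0.001], [0.99, -0.141, 0.002], [0.002, 0.001, -1.0]]
contact_force: [0.2, 7.7, 3.2]
finger_gap: 0.399
```

```bash
python3 look.py a14
```

```text
15.9 [597.04 111.99 126.46] L [ 0.75 34.25  8.46] F [0.17 7.74 3.16] Flocal -0.9412442320998367 7.6892100700977535 0.3993387180024917
```

View pics/a14z.png

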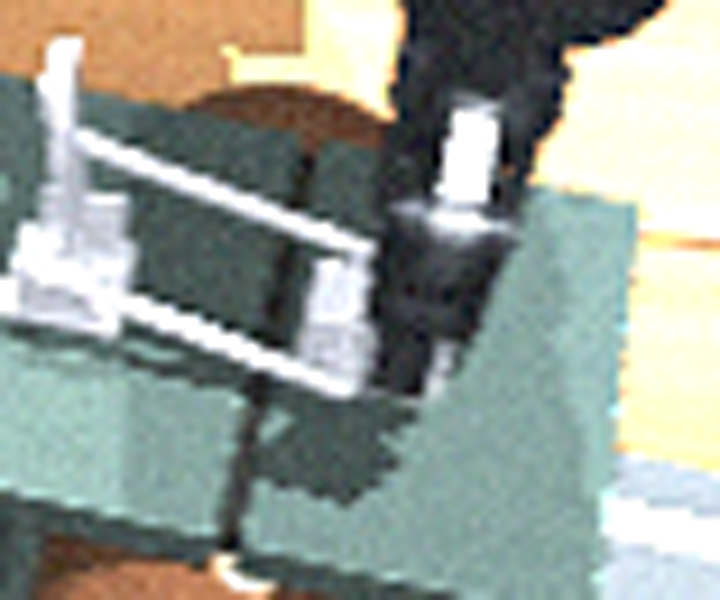

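>>> send_rows:
  deltas: [-0.02, -0.1, 0, 0, 153, -0.03, -0.2, 0, 0, 153, -0.03, -0.2, 0, 0, 153]

```text
time: 16.42
tool_pos: [596.8, 110.6, 126.5]
eef_rot: [[0.141, 0.99, 0.002], [0.99, -0.141, 0.003], [0.003, 0.001, -1.0]]
contact_force: [1.5, 10.1, 3.9]
finger_gap: 0.4
```

```bash
python3 look.py a15
```

```text
16.425 [596.81 110.57 126.49] L [ 0.73 32.81  8.49] F [ 1.47 10.12  3.86] Flocal 0.012342121600462663 10.223885890740386 0.39998728170281395
```

View pics/a15z.png

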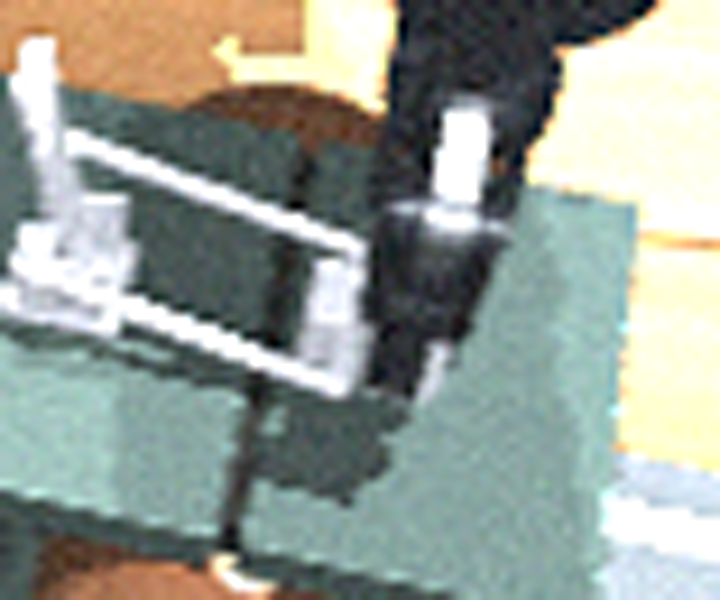

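View pics/a15top.png

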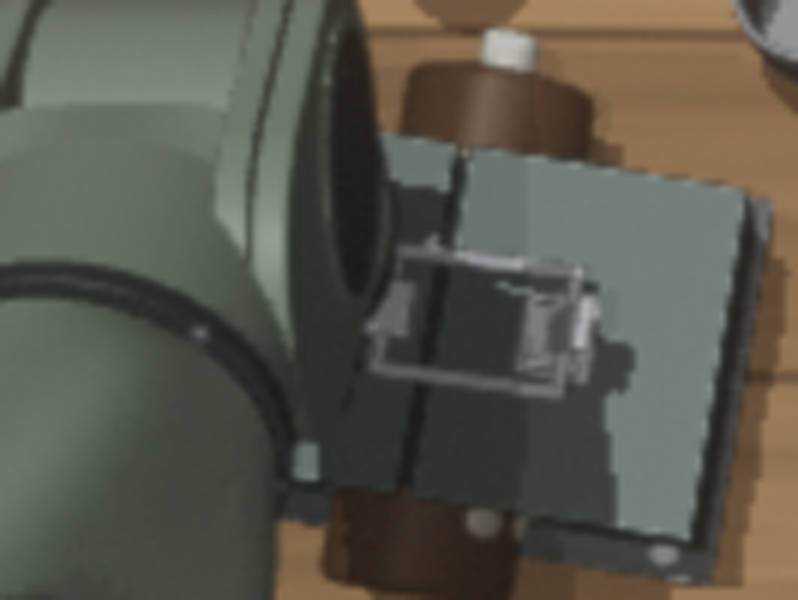

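>>> send_rows:
  deltas: [0.15, 1.0, 0, 0, 153, 0.36, 2.5, 0, 0, 153, 0.36, 2.5, 4, 0, 153, 0.36, 2.5, 8, 0, 200, 0.36, 2.5, 10, 0, 255, -0.3, -2, 10, 0, 255, -0.96, -6.3, 10, 0, 255, -0.96, -6.3, 10, 0, 255]

```text
time: 17.58
tool_pos: [586.7, 43.4, 226.2]
eef_rot: [[0.145, 0.989, 0.0], [0.989, -0.145, -0.001], [-0.001, 0.0, -1.0]]
contact_force: [0.1, 0.2, 0.2]
finger_gap: 0.004
```

```bash
python3 look.py a16
```

```text
17.575 [586.67  43.36 226.22] L [  0.3  -35.16 108.22] F [0.06 0.24 0.24] Flocal 0.024962990070482763 0.24708291324960258 0.0037936392122287815
```

View pics/a16z.png

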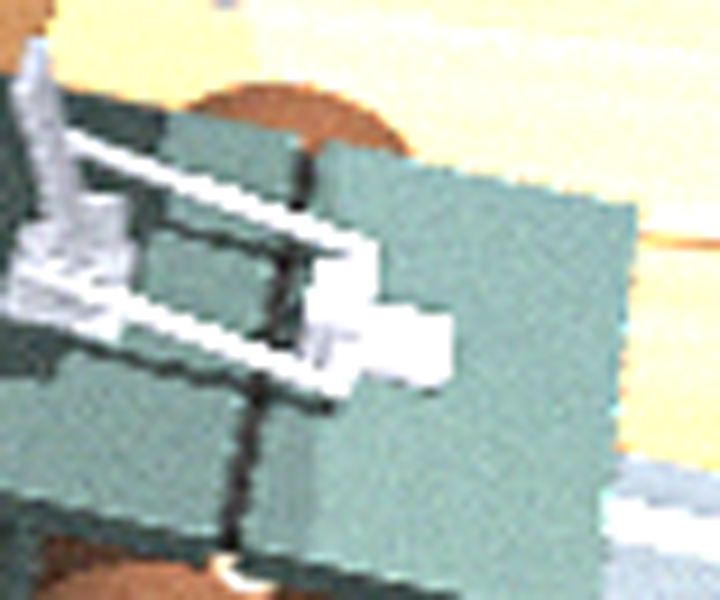

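View pics/a16scene.png

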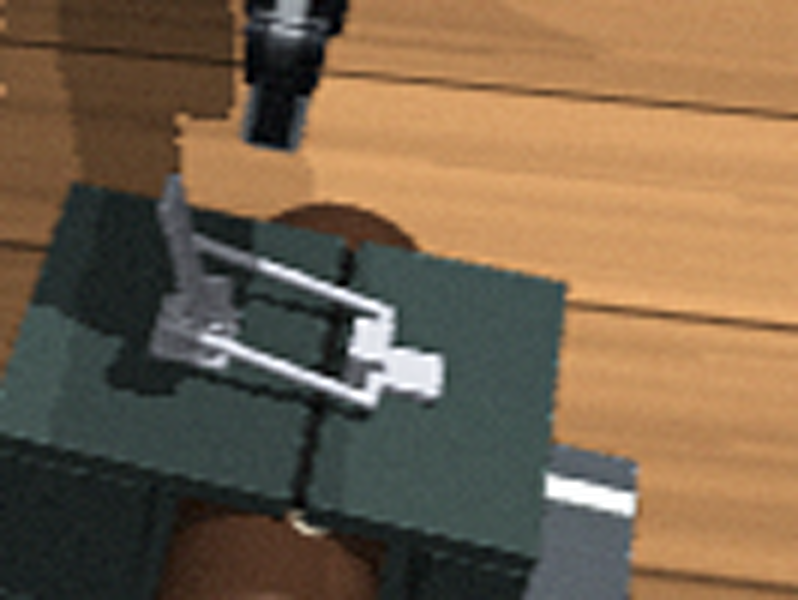

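>>> send_rows:
  deltas: [0, 0, -3, 0, 255, 0, 0, -4.9, 0, 255, -0.1, -0.7, -4.9, 0, 255, -0.21, -1.48, -4.9, 0, 255, -0.27, -1.88, -4.9, 0, 255, -0.33, -2.32, -5.05, 0, 255, -0.39, -2.73, -5.25, 0, 255, -0.39, -2.73, -5.25, 0, 255]

```text
time: 18.73
tool_pos: [582.9, 18.4, 173.3]
eef_rot: [[0.142, 0.99, 0.0], [0.99, -0.142, -0.0], [-0.0, 0.0, -1.0]]
contact_force: [0.7, 0.2, 0.6]
finger_gap: -0.001
```

```bash
python3 look.py a17
```

```text
18.725 [582.94  18.38 173.35] L [  0.18 -60.41  55.35] F [0.68 0.17 0.62] Flocal 0.6459042924515163 0.2603186644927172 -0.0008352184833053583
```

View pics/a17scene.png

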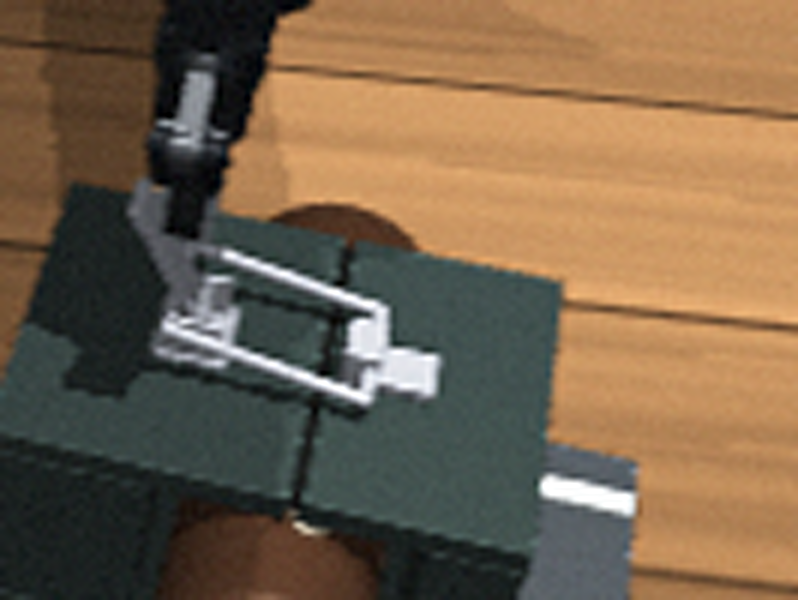

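>>> send_rows:
  deltas: [-0.06, -0.41, -0.25, 0, 255, -0.11, -0.77, -0.55, 0, 255, -0.16, -1.12, -0.9, 0, 255, -0.21, -1.43, -1.25, 0, 255, -0.24, -1.69, -1.65, 0, 255, -0.28, -1.92, -2.07, 0, 255, -0.28, -1.92, -2.07, 0, 255]

```text
time: 19.75
tool_pos: [579.8, -0.8, 152.2]
eef_rot: [[0.142, 0.99, -0.001], [0.99, -0.142, -0.0], [-0.0, -0.001, -1.0]]
contact_force: [0.2, -0.2, -0.1]
finger_gap: -0.002
```

```bash
python3 look.py a18
```

```text
19.75 [579.8   -0.76 152.19] L [ -0.18 -79.81  34.19] F [ 0.18 -0.19 -0.07] Flocal 0.20896858230360082 -0.16575006070122458 -0.002009010040600862
```

View pics/a18scene.png

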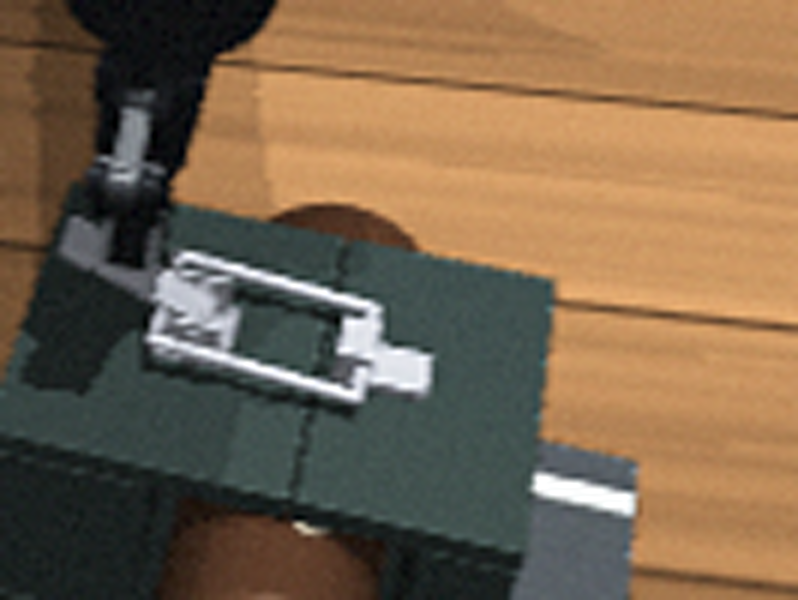

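>>> send_rows:
  deltas: [-0.03, -0.2, -0.4, 0, 255, -0.06, -0.4, -0.8, 0, 255, -0.08, -0.5, -1.2, 0, 255, -0.09, -0.6, -1.6, 0, 255, -0.09, -0.6, -1.85, 0, 255, -0.09, -0.6, -1.95, 0, 255, -0.09, -0.6, -1.95, 0, 255]

```text
time: 20.78
tool_pos: [579.2, -6.8, 134.1]
eef_rot: [[0.142, 0.99, 0.001], [0.99, -0.142, -0.0], [-0.0, 0.001, -1.0]]
contact_force: [-7.4, -0.7, 23.1]
finger_gap: 0.002
```

```bash
python3 look.py a19
```

```text
20.775 [579.18  -6.75 134.14] L [  0.05 -85.83  16.14] F [-7.36 -0.72 23.08] Flocal -7.17664904611214 -1.767014830304129 0.0022785389288577113
```

View pics/a19scene.png

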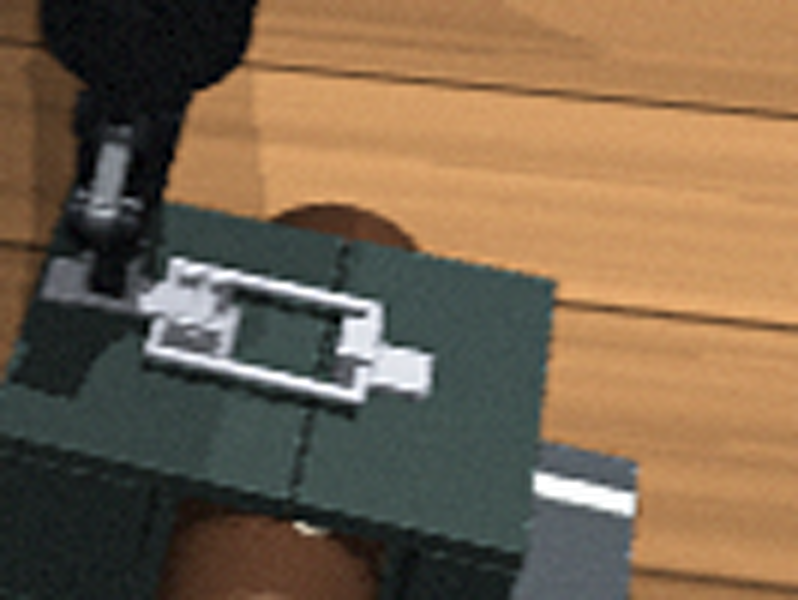

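Lever flat: 23 N of support at 16.1 mm above the deck (expected lever top 16.5). I'll retreat upward and away, then check with both cameras.

>>> send_rows:
  deltas: [0, 0, 1, 0, 255, 0, 0, 4, 0, 255, 0, 0, 9, 0, 255, -1, -4, 12, 0, 255, -3, -9, 14, 0, 255, -6, -14, 15, 0, 255, -9, -19, 15, 0, 255, -11, -24, 15, 0, 255, -11, -24, 15, 0, 255, -11, -24, 15, 0, 255]

```text
time: 22.18
tool_pos: [469.4, -246.0, 283.1]
eef_rot: [[0.141, 0.99, 0.0], [0.99, -0.141, 0.0], [0.0, 0.0, -1.0]]
contact_force: [0.1, 0.9, -0.7]
finger_gap: 0.005
```

```bash
python3 look.py a20; python3 - <<'E'
from h import *
for n in("scene","top"):
    c=arm.capture(n); cv2.imwrite(f"pics/end{n}.png",cv2.resize(c["frame"][:,:,::-1],(800,600)))
E
```

```text
22.175 [ 469.42 -246.02  283.12] L [ -74.36 -338.33  165.12] F [ 0.06  0.93 -0.66] Flocal -0.06942609156836126 0.9296835359678522 0.004617503017658619
```

View pics/a20scene.png

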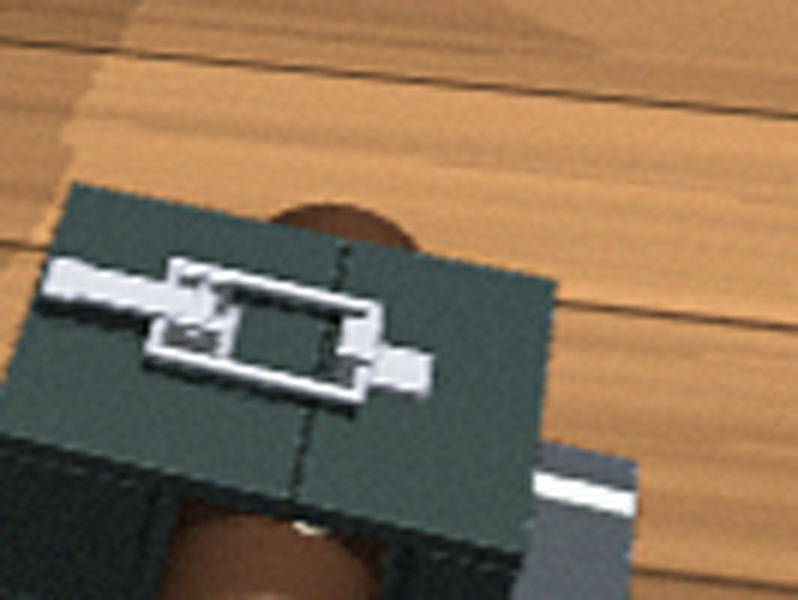

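View pics/a20top.png

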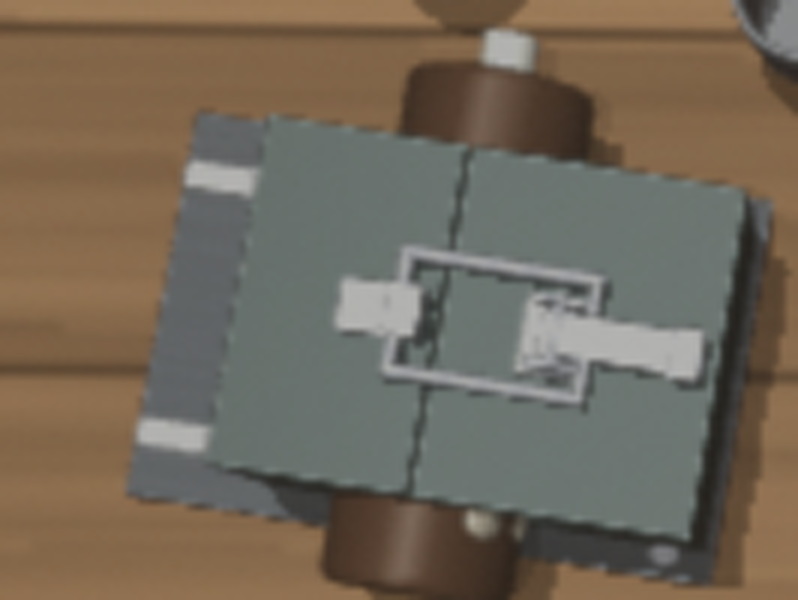

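View pics/endtop.png

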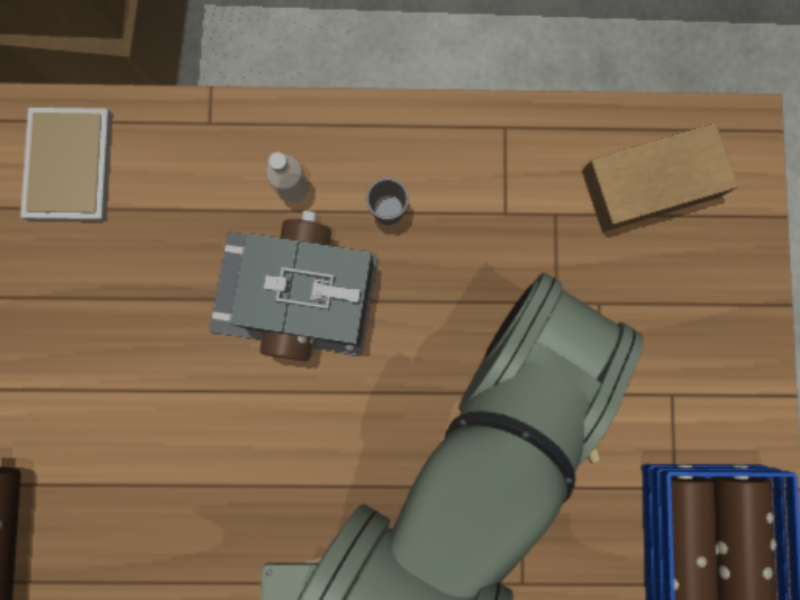

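The lever lies flat (scene crop 45–210, 280). The bar runs under the lip and the joint line is about 1–2 mm wide. The sprayer at (285,175) and cup at (388,200) haven't moved. Nothing touches the mould, so I'm handing in.

```bash
python3 -c "
from rig import arm
print(arm.close_job()); print(arm.sense()['time'])"
```

```text
the job is handed in; nothing more can be done
None
the job is handed in; nothing more can be done
```

The mould is clamped shut and the job was handed in at about 22 s, well inside the 67 s limit.

**What I did:**
1. I pushed the sliding half onto the seal. Contact showed at a gap of about 6 mm, and I pressed to about 11.6 N.
2. I leaned the lever towards the keeper and pressed the loop bar down onto the keeper's floor plate.
3. I pushed the bar back under the lip, to about 10 N against the post.
4. I swung the lever over and pressed it flat.
5. I backed the arm clear of the mould.

**Last checks:**
- **Latch:** Both cameras show the lever flat and the bar hidden under the lip. When I pressed the lever it held 23 N, with the fingertips 16.1 mm above the deck against an expected 16.5 mm.
- **Gap:** Only a thin joint line is left. I judged it at 1–2 mm by eye and did not measure it.
- **Bystanders:** The sprayer and cup are where they started. The scraper was mostly hidden by the arm in the last top view; I didn't look for it in the scene view. The arm never went down near it.

**Readings that disagreed:**
- **Bar position:** One picture seemed to put the fingers inside the loop. The measurement after lifting showed they had been on the bar, as intended.
- **Bar height:** The fingertips read about 1.6 mm lower than expected when the bar met the plate.
- **Highest force:** The largest force I read was about 29 N, from the fingertips pressing the bar onto the plate. The limits are 40 N for the arm or gripper body and 120 N at the wrist. I only read forces at the end of each move.

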